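# Ready the wash brush over its soap pot

### The arm

A 6-joint arm with a two-finger parallel gripper is mounted at the origin on the work surface. World frame = base frame: x ahead of the robot, y to its left, z up, the work surface at z = 0. Lengths are in m, angles in rad, forces in N, time in s.
With the tool pointing down it reaches from about 0.375 to 0.925 m from the base axis. Payload 5.7 kg.
Tool frame: the origin (TCP) lies midway between the tips of the shut fingers; the grasp point (between the pads) lies 19 mm behind it; z points along the fingers, y is the line along which they close (so a half turn about z gives the same grasp; the last joint's range is limited). The gripper opens to 85 mm and grips with 20 to 120 N. Pads are 22 mm wide; open, the fingers measure 114 mm over their backs; the gripper's body (76 mm by 85 mm) begins 54 mm behind the grasp point. The pads swing forward as they close: fully open they stand 13 mm farther back than shut.
Start: joints at [1.188, 0.359, 1.51, -0, 1.272, -0.115], TCP at [0.159, 0.579, 0.231] pointing down, gripper open.
Joint ranges: [-2.97, 2.97], [-1.01, 2.36], [0.21, 2.38], [-0.96, 4.11], [0.2, 2.71], [-2.98, 2.98]. Speed limits (rad/s): [2.39, 2.39, 3.14, 3.14, 3.14, 3.14].

### API

Orientations are given as a unit quaternion [x, y, z, w].
In Python, from bench import * gives the robot as it stands.
- The arm moves only by the tool drive_tool, never from a script. Its argument "series" is a list of rows, each a list of 7 numbers: the shift along the world's x, y, z in units of 6 cm (1.0 is 6 cm), then the turn, a rotation vector about the world's x, y, z in units of 10 degrees (1.0 is 10 degrees), then the opening, from -1 (shut) to 1 (fully open), so that 0 is half open. In form: [[x, y, z, wx, wy, wz, grip], ...]. A call has 1 to 10 rows; each row shifts and turns the commanded pose from where the row before left it; what a row does not reach is not made up. A row lasts 1/8 s, in which the tool goes at most 62.5 mm and 10.7 degrees, less where a joint would pass 70% of its speed; a pose out of reach is approached as far as the arm can. A call with a number of a shift or a turn outside -1 to 1 is refused whole. A call with a gripper value outside its range is refused whole. The fingers move at their own pace and stop on an object; the grip force is fixed at half the most. Time passes only in rows, so rows that do not move let the fingers close. It gives the time, the measured TCP pose, the force, the opening and the grip force at its end, in the units of the state.
- get_obs(): the state, without advancing time (a new reading comes with each control period).
- read_camera(name): name is "scene" or "top"; returns a dict with "img" (400x640x3 uint8, red, green, blue), "fx", "fy", "cx", "cy" (pixels), "k1" (the pictures are not rectified: a ray, as slopes to the right and down, at radius r is drawn at 1 + k1 r^2 times it, then the intrinsics apply), "origin" and "attitude" of the camera in the world. Camera axes: x right, y up, looking along -z (the intrinsics and any distortion apply to the point x, -y, -z); pixel columns grow to the right and rows downward; lengths in m; the calibration is good to about 2 mm. A picture is of the moment at which its call begins. There is no depth.
- close_job(): hands the job in; it is judged then, once.
Trained networks look in the newest picture that a camera, given by its name, has taken for a name from the list of things; names that differ only in an ending like _2 or _b are one class to them, and where a whole thing is asked for, a point or a joint stands for the part that bears it (a point fixed in the world has none). Each returns a list of dicts, best first, with "p" (0 to 1); they miss things now and then, are a little off and sometimes report something else, mostly with a low value. They report only what shows in the picture. A call takes as long as a camera call. They do not tell look-alikes from the thing itself.
- boxes_of(camera, thing): "xy" ([column, row] in pixels, amid what is visible of it).
The state is a dict: "time_s": time; "qpos": joint angles; "joint_velocities": joint speeds; "joint_torque": joint torques, N m; "tool_pos": TCP position; "ee_rot": TCP orientation; "contact_force": force on the tool from outside, world axes, zero at the start; "moment": the same for the moment, N m; "gripper_width": opening from 0.0 (shut) to 1.0 (fully open); "finger_force": force on a finger pad.
Only numpy, scipy, OpenCV 4.12 (cv2) and the standard library are available. Lean on these libraries where they do the work, as an engineer would, in place of code of your own. Each camera call takes 0.05 s, during which the arm holds its last target. There are 200 camera calls.

### The job

Get ready to wash the black-handled brush: first lower the green soap ball gently all the way to the floor of the white pot and let it go only there, not dropping it in. Then draw the black brush with the yellow bands out of the sloping stand, turn it upright with its bristles down and finish while holding it still like that, its bristles raised just clear above the middle of the pot and touching nothing. Leave the pot where it stands, and leave the red brush in the stand and the other things on the table alone.

Things in the scene. Friction and masses are not known exactly. Their poses are not given: they have to be found in the camera images.
- soap: green ball of hard brush soap, 44 mm in diameter, about 55 g; origin at its centre. It starts on a dark wooden rest of four small bars (36 mm square, 10 mm high, fixed to the table) with its centre about 28 mm above the table, and rolls if pushed.
- pot: white round washing pot, loose, about 0.9 kg, 150 mm in outside diameter and 62 mm high, straight-sided, wall and floor 5 mm, no handles; origin at the centre of its underside, z up
- pot_in (a point): centre of the pot's inner floor, about 5 mm above the table; z up
- pot_rim (a point): centre of the pot's mouth, level with the rim, 62 mm above the table; z up
- brush: brush with black handle and two yellow bands, 190 mm long, round, rigid, about 60 g; origin on its axis half-way along (95 mm from either end), near its centre of mass. Its z axis runs from the bristles to the handle end. It starts in either of the stand's two places, sloping about 50 degrees above level, bristles at the low end.
- brush_tip (a point): bristle tip of the black brush, on its axis, 95 mm from its origin; axes as the brush. Measured from this tip: bristles to 46 mm (up to 19 mm thick), steel ferrule to 73 mm (18 mm thick), then a straight round handle 14 mm thick to the end at 190 mm. In the stand it is free all round from 75 mm to its handle end.
- red_brush: the other brush, of the same shape, red handle with white bands, in the stand's other place; origin half-way along, z axis towards the handle end
- stand: fixed wooden brush stand, base 180 mm (along its x) by 170 mm by 10 mm; origin at the centre of its underside, z up. Its x axis points uphill along the brushes. Two places, 45 mm either side of its middle along y; in each a brush slopes about 50 degrees up along +x.
- stand_socket (a point): point in the stand midway between the tips of the two seated brushes, 34 mm above the table; axes as the stand. Around each brush, from its tip to 70 mm up its length, is a square wooden socket with a roof, 23 mm wide and 21 mm high inside, 35 mm outside: draw the brush about 75 mm along its slope to clear it. Nothing else carries it.
- palette: white porcelain palette with five paints, 130 by 260 by 15 mm, loose; origin at the centre of its underside
- ink_blue: blue ink jar with black cap, 48 mm in diameter, 75 mm high, loose; origin at the centre of its underside
- ink_ochre: yellow ink jar with black cap, 48 mm in diameter, 75 mm high, loose; origin at the centre of its underside
- amber_jar: amber glass jar with steel lid, 68 mm in diameter, 100 mm high, loose; origin at the centre of its underside
- eraser: grey eraser block, 60 by 35 by 18 mm, loose; origin at the centre of its underside
- tin: blue closed tin with a paper label, 76 mm in diameter, 85 mm high, loose; origin at the centre of its underside
There are look-alikes about, which are no part of the job. Of the things shaped like the soap, the green one is meant.

How it is judged:
By the outcome, as a careful person would: the job done as asked, in the order asked, and still so for the second after the job is handed in, while the arm keeps its last pose, push and grip.
It also fails if it takes over 58 s, if anything falls off the work surface, if the arm or the gripper's body presses on something with over 40 N, if the wrist force passes 120 N, or if a joint passes its speed limit or range.

## Working session

There is one attempt and no reset: what is moved stays moved. The work goes in short steps, Python scripts to look and compute and a tool call to move; the robot and the scene stay as the last step left them, time stands still between calls to the robot, and variables do not carry over. Pictures are saved under pics/ and viewed, at most 10 in all, crops included, and the job is handed in when it is done.

Besides the shell and the picture viewer there is one more tool, called after "Request:" by a JSON object that holds its "fn" and its "kwargs". drive_tool: Moves the arm, as the interface text tells. Shifts and turns lie within -1 to 1; 1 stands for 6 cm of shift or 10 degrees of turn. Its arguments: {"type":"object","properties":{"series":{"type":"array","items":{"type":"array","items":{"type":"number","minimum":-1,"maximum":1}}}},"required":["series"]}

```bash
mkdir -p pics; cat > h.py <<'E'
from bench import *
import numpy as np, cv2
from scipy.spatial.transform import Rotation as R
def cam(n):
    c=read_camera(n); a=np.array(c["attitude"],float)
    c["R"]=R.from_quat(a).as_matrix() if a.size==4 else a.reshape(3,3)
    c["o"]=np.array(c["origin"],float); return c
def ray(c,uv):
    d=np.array([(uv[0]-c["cx"])/c["fx"],(uv[1]-c["cy"])/c["fy"]]);s=d.copy()
    for _ in range(20): s=d/(1+c["k1"]*(s@s))
    v=c["R"]@np.array([s[0],-s[1],-1]); return v/np.linalg.norm(v)
def atz(c,uv,z):
    v=ray(c,uv); return c["o"]+v*(z-c["o"][2])/v[2]
def tri(c1,u1,c2,u2):
    a,b=ray(c1,u1),ray(c2,u2)
    t=np.linalg.lstsq(np.c_[a,-b],c2["o"]-c1["o"],rcond=None)[0]
    p,q=c1["o"]+a*t[0],c2["o"]+b*t[1]; return (p+q)/2,np.linalg.norm(p-q)
def proj(c,P):
    p=c["R"].T@(np.array(P)-c["o"]); s=np.array([p[0],-p[1]])/-p[2]; s=s*(1+c["k1"]*(s@s))
    return s*[c["fx"],c["fy"]]+[c["cx"],c["cy"]]
def save(c,f,box=None,k=1):
    im=c["img"][...,::-1]
    if box: im=im[box[1]:box[3],box[0]:box[2]]
    cv2.imwrite("pics/"+f,cv2.resize(im,None,fx=k,fy=k,interpolation=cv2.INTER_CUBIC))
E
python3 - <<'E'
from h import *
C={n:cam(n) for n in("scene","top")}
for n,c in C.items():
    save(c,n+"0.png"); print(n,c["o"],c["R"][:,2],c["fx"],c["k1"])
    for t in["soap","pot","brush","red_brush","stand"]:
        print(n,t,[(np.round(b["xy"]).tolist(),round(b["p"],2)) for b in boxes_of(n,t)][:6])
print(get_obs())
E
```

```text
scene [ 1.50023201 -0.70154247  0.87202651] [ 0.64424467 -0.52302556  0.55802604] 507.1572925738482 -0.013270076550099824
scene soap [([294.0, 207.0], 0.7), ([321.0, 212.0], 0.59), ([313.0, 197.0], 0.55), ([281.0, 223.0], 0.48)]
scene pot [([358.0, 183.0], 0.95), ([203.0, 235.0], 0.27)]
scene brush [([234.0, 221.0], 0.72)]
scene red_brush []
scene stand [([219.0, 254.0], 0.66)]
top [0.50256747 0.03924268 1.25341475] [-0.07803903  0.01421757  0.99684892] 425.0877817426863 -0.04368508788384547
top soap [([308.0, 217.0], 0.58), ([346.0, 222.0], 0.58), ([293.0, 245.0], 0.56), ([326.0, 239.0], 0.44), ([244.0, 229.0], 0.35)]
top pot [([243.0, 229.0], 0.79)]
top brush [([412.0, 208.0], 0.74), ([440.0, 211.0], 0.32)]
top red_brush [([444.0, 212.0], 0.65)]
top stand [([414.0, 217.0], 0.74), ([445.0, 212.0], 0.61)]
{'time_s': 0.6, 'qpos': array([ 1.18792531e+00,  3.58783594e-01,  1.51040787e+00,  2.29539520e-05,
        1.27252051e+00, -1.15089055e-01]), 'joint_velocities': array([-0.00082742, -0.00061625, -0.00088084,  0.00071257,  0.0005331 ,
       -0.00231521]), 'joint_torque': array([-1.94636932e-04, -5.27285993e+01, -2.78918445e+01, -2.33849778e-04,
        1.85425095e-03, -2.68855572e-06]), 'tool_pos': array([0.15873339, 0.57857925, 0.23127355]), 'ee_rot': array([ 1.33494643e-01,  9.91049533e-01, -5.51160278e-05, -2.53326015e-05]), 'contact_force': array([-0.57282996, -0.62384746,  0.57046746]), 'moment': array([-0.00655973,  0.03140779,  0.00613887]), 'finger_force': 0.0, 'gripper_width': 0.996099206907527}
```

```bash
python3 -c "
import cv2,numpy as np
a=cv2.imread('pics/scene0.png');b=cv2.imread('pics/top0.png')
cv2.imwrite('pics/both.png',cv2.resize(np.vstack([a,b]),(480,600)))"
```

```text
(no output)
```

View pics/scene0.png

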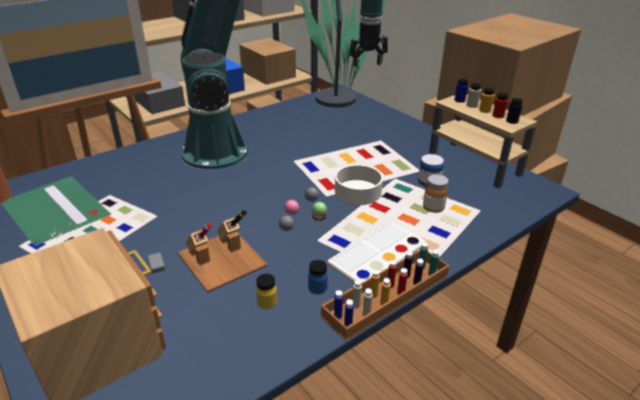

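View pics/top0.png

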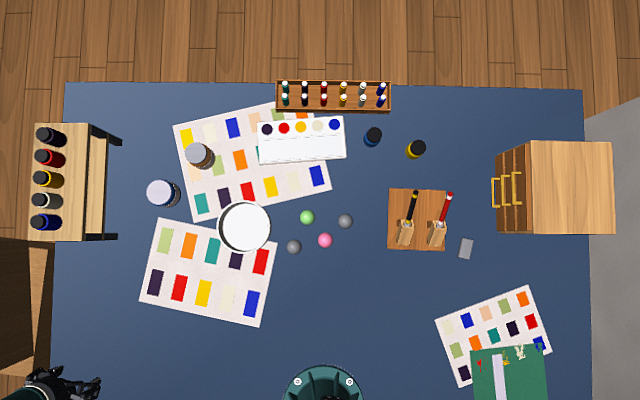

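Scene: the four balls (top picture) are green (307,217), grey (346,222), pink (325,240) and grey (293,246). Only the green one is the soap; in the scene view it is at (320,210). The only washing pot is at top (243,228). The black brush with yellow bands is in the stand's left place, top (413,195), and the red brush is at (446,205), with only its handle colour to tell it apart.

```bash
python3 - <<'E'
from h import *
s,t=cam("scene"),cam("top")
a=cv2.resize(t["img"][180:260,200:460],(780,240),interpolation=cv2.INTER_CUBIC)
b=cv2.resize(s["img"][160:280,170:390],(550,300),interpolation=cv2.INTER_CUBIC)
im=np.zeros((550,780,3),np.uint8); im[:240]=a; im[245:545,:550]=b
cv2.imwrite("pics/crop1.png",im[...,::-1])
def cen(c,box,f):
    h=cv2.cvtColor(c["img"],cv2.COLOR_RGB2HSV).astype(int); m=f(h); k=np.zeros_like(m); k[box[1]:box[3],box[0]:box[2]]=1
    ys,xs=np.nonzero(m&(k>0)); return np.array([xs.mean(),ys.mean()]),len(xs),(xs.min(),xs.max(),ys.min(),ys.max())
g=lambda h:(abs(h[...,0]-52)<22)&(h[...,1]>70)
gt=cen(t,(290,200,325,235),g); gs=cen(s,(305,195,335,225),g); print(gt,gs)
print("soap",tri(t,gt[0],s,gs[0]), atz(t,gt[0],.028),atz(s,gs[0],.028))
w=lambda h:(h[...,1]<40)&(h[...,2]>150)
for box in [(212,195,276,256)]:
    r=cen(t,box,w); print(r)
y=lambda h:(abs(h[...,0]-26)<8)&(h[...,1]>130)&(h[...,2]>110)
print("band",cen(t,(405,185,422,222),y),cen(s,(222,205,248,240),y))
E
```

```text
(array([306.90588235, 216.9       ]), 170, (np.int64(300), np.int64(314), np.int64(210), np.int64(224))) (array([318.93661972, 209.04225352]), 142, (np.int64(313), np.int64(325), np.int64(203), np.int64(215)))
soap (array([0.54394655, 0.05004974, 0.03026123]), np.float64(0.000489348493523004)) [0.54387502 0.04987421 0.028     ] [0.54151801 0.05227031 0.028     ]
(array([243.63575221, 225.33274336]), 2825, (np.int64(212), np.int64(275), np.int64(195), np.int64(255)))<stdin>:9: RuntimeWarning: Mean of empty slice.
  ret = ret.dtype.type(ret / rcount)
Traceback (most recent call last):
ValueError: zero-size array to reduction operation minimum which has no identity
```

View pics/crop1.png

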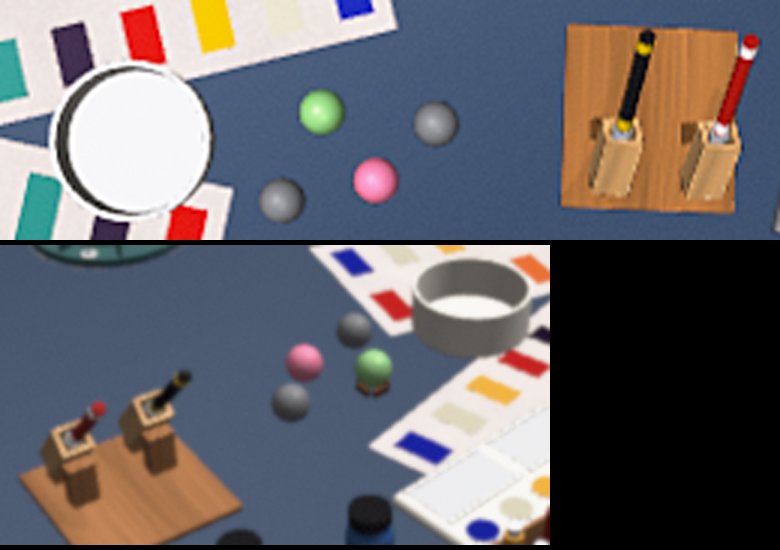

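The crop shows the green ball on its rest at top (307,217), clear of the other balls. The black brush with yellow bands has its end at top (415.7,192) and its ferrule near (407.7,222); in the scene view the end is at (243.6,213). The pot rim spans top x 216–271 and y 200–253.

```bash
python3 - <<'E'
from h import *
s,t=cam("scene"),cam("top")
L=[atz(t,(216.3,226.7),.062),atz(t,(271,226.7),.062),atz(t,(243.7,200),.062),atz(t,(243.7,253.3),.062)]
print("pot edges",np.round(L,4)); print("pot",atz(t,(243.7,226.7),.062))
e=tri(t,(415.7,192),s,(243.6,212.8)); b=tri(t,(407.7,222.3),s,(230.8,225.2)); print(e,b)
d=e[0]-b[0]; print(np.linalg.norm(d),d/np.linalg.norm(d))
for n,px in dict(b=[(415.7,192),(407.7,222.3)],r=[(450,194),(441,223.5)]).items():
    p=[atz(t,q,z) for q,z in zip(px,(.178,.092))]; print(n,np.round(p,4),np.degrees(np.arctan2(*(p[0]-p[1])[[1,0]])))
# stand base side edges, from crop
q=[atz(t,(200+x/3,180+y/3),.01) for x,y in((567,25),(561,207),(738,31),(735,211))]; print(np.round(q,4))
for a,b in((1,0),(3,2)): print(np.degrees(np.arctan2(*(q[a*0+b]-q[a])[[1,0]])))
print(R.from_quat(get_obs()["ee_rot"]).as_matrix().round(3))
E
```

```text
pot edges [[0.5125 0.3024 0.062 ]
 [0.5142 0.1496 0.062 ]
 [0.5881 0.2276 0.062 ]
 [0.4395 0.2242 0.062 ]]
pot [0.51335604 0.22581546 0.062     ]
(array([ 0.60648484, -0.22935056,  0.17158486]), np.float64(0.00189335317564325)) (array([ 0.52990045, -0.22792699,  0.08902325]), np.float64(6.035479595526621e-06))
0.11262156438046844 [ 0.68001535 -0.01264027  0.7330889 ]
b [[ 0.6054 -0.2286  0.178 ]
 [ 0.5298 -0.2272  0.092 ]] -1.0036403392555842
r [[ 0.6013 -0.3172  0.178 ]
 [ 0.5274 -0.3196  0.092 ]] 1.800258308789849
[[ 0.6313 -0.1911  0.01  ]
 [ 0.4533 -0.1848  0.01  ]
 [ 0.6275 -0.3611  0.01  ]
 [ 0.4506 -0.356   0.01  ]]
-2.008555402092601
-1.650092720334914
[[-0.964  0.265 -0.   ]
 [ 0.265  0.964 -0.   ]
 [-0.    -0.    -1.   ]]
```

Request:
{"fn": "drive_tool", "kwargs": {"series": [[0.53,-0.73,-0.1,0,0,0.3,0],[0.53,-0.73,-0.1,0,0,0.3,0],[0.53,-0.73,-0.1,0,0,0.3,0],[0.53,-0.73,-0.1,0,0,0.3,0],[0.53,-0.73,-0.1,0,0,0.3,0.5],[0.53,-0.73,-0.1,0,0,0,0.5],[0.53,-0.73,-0.1,0,0,0,0.5],[0.53,-0.73,-0.1,0,0,0,0.5],[0.53,-0.73,-0.1,0,0,0,0.5],[0.53,-0.73,-0.1,0,0,0,0.5]]}}

```text
time_s: 2.05
tool_pos: [0.4779, 0.139, 0.1714]
ee_rot: [0.003, 1.0, 0.0, 0.0]
contact_force: [0.4, 0.3, -0.6]
gripper_width: 0.75
finger_force: 0.0
```

Request:
{"fn": "drive_tool", "kwargs": {"series": [[0.55,-0.75,-0.1,0,0,0,0.6],[0.56,-0.74,-0.4,0,0,0,0.6],[0,0,-0.5,0,0,0,0.6],[0,0,0,0,0,0,0.6],[0,0,0,0,0,0,0.6]]}}

```text
time_s: 2.68
tool_pos: [0.5434, 0.0516, 0.112]
ee_rot: [0.003, 1.0, -0.0, 0.0]
contact_force: [0.2, 0.0, 0.1]
gripper_width: 0.798
finger_force: 0.0
```

```bash
python3 - <<'E'
from h import *
s=cam("scene"); t=cam("top"); print(get_obs()["tool_pos"])
a=cv2.resize(s["img"][110:240,250:390],(560,520),interpolation=cv2.INTER_CUBIC)
cv2.imwrite("pics/c2.png",a[...,::-1])
E
```

```text
[0.54393032 0.05183026 0.11256867]
```

View pics/c2.png

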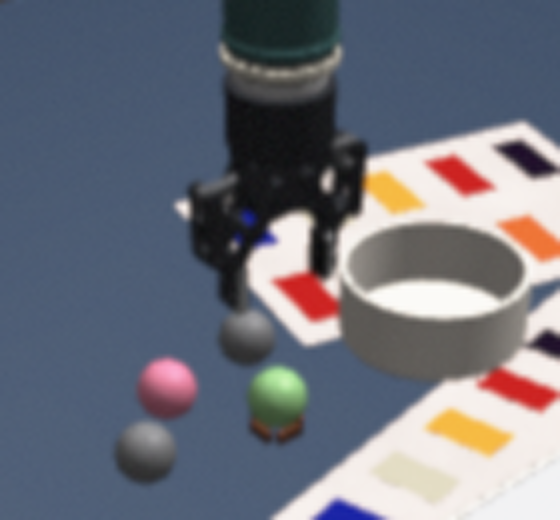

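The gripper, with fingers at crop (235,290) and (325,265), is centred over the green ball at (278,397).

Request:
{"fn": "drive_tool", "kwargs": {"series": [[0,-0.03,-0.5,0,0,0,0.6],[0,0,-0.6,0,0,0,0.6],[0,0,-0.4,0,0,0,0.6],[0,0,-0.18,0,0,0,0.6],[0,0,0,0,0,0,0.6],[0,0,0,0,0,0,-0.5],[0,0,0,0,0,0,-1],[0,0,0,0,0,0,-1],[0,0,0,0,0,0,-1],[0,0,0,0,0,0,-1]]}}

```text
time_s: 4.03
tool_pos: [0.5445, 0.0506, 0.0122]
ee_rot: [0.003, 1.0, 0.001, 0.001]
contact_force: [-1.6, 6.8, 7.3]
gripper_width: 0.486
finger_force: 59.6
```

Request:
{"fn": "drive_tool", "kwargs": {"series": [[0,0,0.4,0,0,0,-1],[0,0,0.7,0,0,0,-1],[0,0,0.7,0,0,0,-1],[-0.15,0.6,0,0,0,0,-1],[-0.15,0.8,0,0,0,0,-1],[-0.1,0.8,0,0,0,0,-1],[-0.11,0.72,0,0,0,0,-1],[0,0,0,0,0,0,-1],[0,0,0,0,0,0,-1]]}}

```text
time_s: 5.15
tool_pos: [0.5129, 0.2243, 0.119]
ee_rot: [0.003, 1.0, -0.0, 0.0]
contact_force: [1.1, -0.7, -0.1]
gripper_width: 0.487
finger_force: 60.7
```

```bash
python3 - <<'E'
from h import *
s=cam("scene"); t=cam("top"); o=get_obs(); print(o["tool_pos"],o["contact_force"],o["gripper_width"])
a=cv2.resize(s["img"][90:230,290:430],(500,500),interpolation=cv2.INTER_CUBIC)
cv2.imwrite("pics/c3.png",a[...,::-1])
h=cv2.cvtColor(s["img"],cv2.COLOR_RGB2HSV).astype(int); m=(abs(h[...,0]-52)<22)&(h[...,1]>70)
m[:90]=0;m[230:]=0;m[:,:290]=0;m[:,430:]=0
ys,xs=np.nonzero(m);print(len(xs),xs.mean(),ys.min(),ys.max(), proj(s,o["tool_pos"]))
for z in(.10,.12,.14): print(z,proj(s,[o["tool_pos"][0],o["tool_pos"][1],z]))
E
```

```text
[0.51299067 0.22358807 0.11877396] [-0.91032931 -0.71836638  0.36228567] 0.482127124476305
227 388.9735682819383 149 212 [357.78637916 160.66479485]
0.1 [357.49211436 166.03927208]
0.12 [357.80573167 160.31128165]
0.14 [358.12380046 154.50008703]
```

View pics/c3.png

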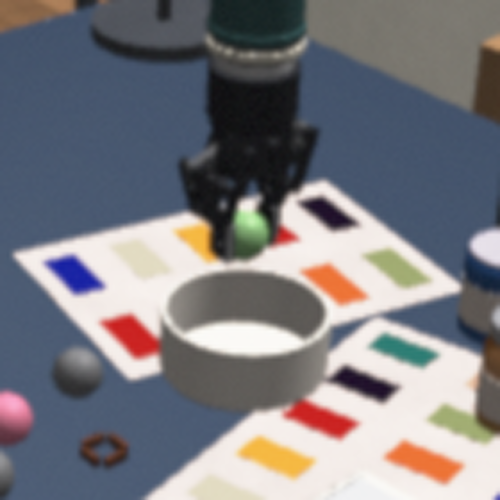

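Ball held at crop (247,233), with the pot mouth centred below it at (245,310). Next I lower it slowly.

Request:
{"fn": "drive_tool", "kwargs": {"series": [[0,0.03,-0.4,0,0,0,-1],[0,0,-0.5,0,0,0,-1],[0,0,-0.5,0,0,0,-1],[0,0,-0.25,0,0,0,-1],[0,0,-0.05,0,0,0,-1],[0,0,-0.02,0,0,0,-1],[0,0,0,0,0,0,-1],[0,0,0,0,0,0,-1]]}}

```text
time_s: 6.25
tool_pos: [0.5133, 0.2266, 0.016]
ee_rot: [0.003, 1.0, 0.0, 0.001]
contact_force: [-0.6, 0.4, -0.9]
gripper_width: 0.486
finger_force: 60.8
```

Request:
{"fn": "drive_tool", "kwargs": {"series": [[0,0,-0.03,0,0,0,-1],[0,0,-0.03,0,0,0,-1],[0,0,-0.02,0,0,0,-1],[0,0,0,0,0,0,-1],[0,0,0,0,0,0,-1]]}}

```text
time_s: 6.88
tool_pos: [0.513, 0.2265, 0.0111]
ee_rot: [0.003, 1.0, 0.0, 0.0]
contact_force: [-1.5, 0.1, 8.2]
gripper_width: 0.484
finger_force: 61.6
```

Request:
{"fn": "drive_tool", "kwargs": {"series": [[0,0,0,0,0,0,0.0],[0,0,0,0,0,0,0.1],[0,0,0,0,0,0,0.2],[0,0,0,0,0,0,0.35],[0,0,0,0,0,0,0.35],[0,0,0.2,0,0,0,0.35],[0,0,0.5,0,0,0,0.35],[0,0,0.8,0,0,0,0.35],[0,0,1,0,0,0,0.35],[0,0,1,0,0,0,0.35]]}}

```text
time_s: 8.12
tool_pos: [0.5124, 0.2263, 0.2231]
ee_rot: [0.003, 1.0, 0.0, 0.0]
contact_force: [1.4, -0.9, -0.3]
gripper_width: 0.672
finger_force: 0.0
```

Request:
{"fn": "drive_tool", "kwargs": {"series": [[0.11,-0.6,0.1,0,0,0,0],[0.11,-0.85,0,0,0,0,0],[0.11,-0.85,0,0,0,0,0],[0.11,-0.85,0,0,0,0,0],[0.11,-0.85,0,0,0,0,0],[0.11,-0.85,0,0,0,0,0],[0.11,-0.85,0,0,0,0,0],[0.11,-0.85,0,0,0,0,0],[0.1,-0.85,0,0,0,-0.1,0],[0,-0.17,0,0,0,0,0]]}}

```text
time_s: 9.38
tool_pos: [0.5718, -0.2312, 0.2272]
ee_rot: [0.013, 1.0, -0.001, 0.001]
contact_force: [-0.8, 0.6, 0.9]
gripper_width: 0.504
finger_force: 0.0
```

Request:
{"fn": "drive_tool", "kwargs": {"series": [[0,0,0,0,0,0,0],[0,0,0,0,0,0,0]]}}

```text
time_s: 9.62
tool_pos: [0.5712, -0.2263, 0.2266]
ee_rot: [0.011, 1.0, 0.0, -0.0]
contact_force: [-0.6, 0.4, 0.6]
gripper_width: 0.499
finger_force: 0.0
```

```bash
python3 - <<'E'
from h import *
s=cam("scene"); t=cam("top"); o=get_obs(); print(o["tool_pos"])
im=np.zeros((500,780,3),np.uint8)
im[:,:400]=cv2.resize(s["img"][130:280,160:280],(400,500),interpolation=cv2.INTER_CUBIC)
im[:300,405:705]=cv2.resize(s["img"][150:215,325:390],(300,300),interpolation=cv2.INTER_CUBIC)
cv2.imwrite("pics/c4.png",im[...,::-1])
p=o["tool_pos"]; print(proj(s,p))
h=cv2.cvtColor(t["img"],cv2.COLOR_RGB2HSV).astype(int); m=(abs(h[...,0]-52)<22)&(h[...,1]>70)
m[:200]=0;m[255:]=0;m[:,:218]=0;m[:,270:]=0
ys,xs=np.nonzero(m);print(len(xs),xs.mean(),ys.mean(),atz(t,(xs.mean(),ys.mean()),.027))
E
```

```text
[ 0.57140281 -0.2261996   0.22663021]
[234.9039367  186.66796303]
141 246.1631205673759 227.17730496453902 [0.51238531 0.22418195 0.027     ]
```

View pics/c4.png

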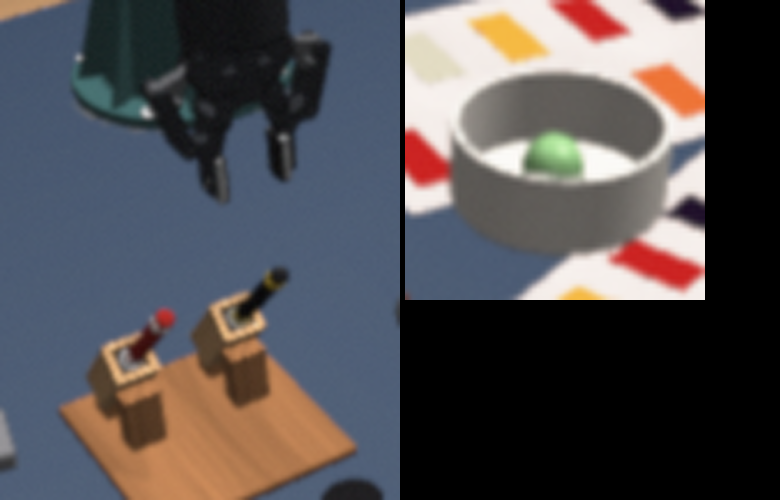

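The soap rests mid-pot and the gripper is above the black brush, whose handle end is at crop (278,278). I'll descend and grip.

Request:
{"fn": "drive_tool", "kwargs": {"series": [[0,-0.04,-0.5,0,0,0,0],[0,0,-0.6,0,0,0,0],[0,0,-0.5,0,0,0,0],[0,0,-0.23,0,0,0,0],[0,0,0,0,0,0,0],[0,0,0,0,0,0,-0.4],[0,0,0,0,0,0,-0.6],[0,0,0,0,0,0,-1],[0,0,0,0,0,0,-1],[0,0,0,0,0,0,-1]]}}

```text
time_s: 10.98
tool_pos: [0.5726, -0.23, 0.1176]
ee_rot: [0.012, 1.0, 0.0, 0.001]
contact_force: [0.8, 4.1, 6.5]
gripper_width: 0.148
finger_force: 58.2
```

Request:
{"fn": "drive_tool", "kwargs": {"series": [[0,0,0,0,0,0,-1],[0,0,0,0,0,0,-1]]}}

```text
time_s: 11.22
tool_pos: [0.5726, -0.2301, 0.1176]
ee_rot: [0.012, 1.0, -0.0, 0.001]
contact_force: [2.1, 3.1, 6.1]
gripper_width: 0.144
finger_force: 58.2
```

Request:
{"fn": "drive_tool", "kwargs": {"series": [[0.05,0,0.06,0,0,0,-1],[0.16,0,0.19,0,0,0,-1],[0.21,0,0.255,0,0,0,-1],[0.21,-0.01,0.255,0,0,0,-1]]}}

```text
time_s: 11.72
tool_pos: [0.6101, -0.231, 0.1631]
ee_rot: [0.012, 1.0, -0.0, -0.0]
contact_force: [-0.4, -0.8, -1.1]
gripper_width: 0.141
finger_force: 58.2
```

Request:
{"fn": "drive_tool", "kwargs": {"series": [[0.21,-0.01,0.255,0,0,0,-1],[0.21,0,0.255,0,0,0,-1],[0.21,0,0.255,0,0,0,-1],[0.1,0,0.4,0,0,0,-1],[0,0.1,0.6,0,0,0,-1],[0,0.3,0.4,0,-0.5,0,-1],[0,0.5,0,0,-0.9,0,-1],[-0.2,0.6,0,0,-0.9,0,-1],[-0.3,0.7,0,0,-0.9,0,-1],[-0.3,0.8,0,0,-0.8,0,-1]]}}

```text
time_s: 12.98
tool_pos: [0.6048, -0.0513, 0.2939]
ee_rot: [0.011, 0.939, 0.003, 0.345]
contact_force: [1.5, 2.2, -1.3]
gripper_width: 0.144
finger_force: 58.2
```

Request:
{"fn": "drive_tool", "kwargs": {"series": [[-0.18,0.65,0,0,0,0,-1],[-0.19,0.7,0,0,0,0,-1],[-0.19,0.7,0,0,0,0,-1],[-0.19,0.7,0,0,0,0,-1],[-0.19,0.7,0,0,0,0,-1],[-0.19,0.6,0,0,0,0,-1],[-0.15,0.45,0,0,0,0,-1],[0,0,-0.3,0,0,0,-1],[0,0,0,0,0,0,-1],[0,0,0,0,0,0,-1]]}}

```text
time_s: 14.22
tool_pos: [0.5299, 0.2149, 0.2748]
ee_rot: [0.011, 0.94, 0.004, 0.342]
contact_force: [1.0, -0.7, -0.3]
gripper_width: 0.144
finger_force: 58.5
```

```bash
python3 - <<'E'
from h import *
s=cam("scene"); t=cam("top"); o=get_obs(); p=o["tool_pos"]; Rm=R.from_quat(o["ee_rot"]).as_matrix(); print(p,Rm.round(3).tolist())
im=np.zeros((600,790,3),np.uint8)
im[:,:380]=cv2.resize(s["img"][50:240,300:420],(380,600),interpolation=cv2.INTER_CUBIC)
im[:400,385:785]=cv2.resize(t["img"][180:260,200:280],(400,400),interpolation=cv2.INTER_CUBIC)
cv2.imwrite("pics/c5.png",im[...,::-1])
g=p-.019*Rm[:,2]; print("g",g,[proj(s,g+[0,0,k]) for k in(.055,-.062,-.135)],[proj(t,g+[0,0,k]) for k in(.055,-.135)])
E
```

```text
[0.53003891 0.21476644 0.27497897] [[-0.766, 0.019, 0.643], [0.024, 1.0, -0.0], [-0.643, 0.015, -0.766]]
g [0.51781993 0.21477321 0.28952876] [array([360.45652869,  91.08639192]), array([358.41369876, 129.42153203]), array([357.22554022, 151.68006884])] [array([228.21684886, 223.21867664]), array([242.41002423, 224.62410758])]
```

View pics/c5.png

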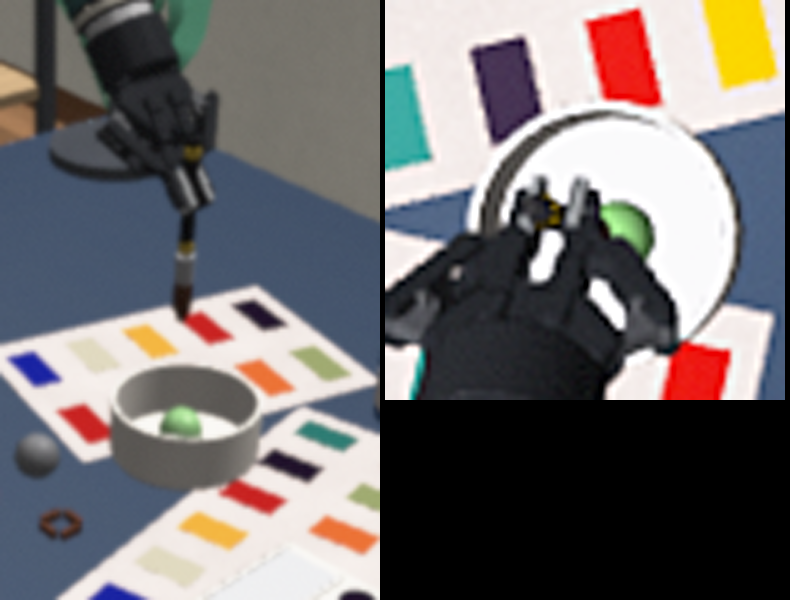

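The brush is upright with bristles down: scene crop tip (182,318), band (193,152), against predicted tip (181,321). The soap is still mid-pot. I'll check the tilt numerically before lowering.

```bash
python3 - <<'E'
from h import *
s=cam("scene"); t=cam("top"); o=get_obs(); p=o["tool_pos"]; Rm=R.from_quat(o["ee_rot"]).as_matrix(); g=p-.019*Rm[:,2]
def yel(c,b):
    h=cv2.cvtColor(c["img"][b[1]:b[3],b[0]:b[2]],cv2.COLOR_RGB2HSV).astype(int)
    m=(abs(h[...,0]-25)<8)&(h[...,1]>130)&(h[...,2]>70); ys,xs=np.nonzero(m); return np.array([xs.mean()+b[0],ys.mean()+b[1]]),len(xs)
a=yel(s,(350,90,370,110)); b=yel(s,(350,118,370,135)); k=yel(t,(225,215,240,230)); print(a,b,k)
P,e=tri(t,k[0],s,a[0]); print("upper band",P,e,"rel g",P-g)
# lower band: on scene ray, at distance ~ (s=75..80) ; tip pixel
tip=np.array([300+182/3.167,50+318/3.158]); print("tip px",tip)
for q,name in((b[0],"lowband"),(tip,"tip")):
    v=ray(s,q); 
    # closest point on ray to the vertical through g
    A=np.c_[v,[0,0,-1]]; r=np.linalg.lstsq(A,g-s["o"],rcond=None)[0]; X=s["o"]+v*r[0]; print(name,X,X-g)
E
```

```text
(array([361.1,  98. ]), 10) (array([358.125, 127.875]), 8) (array([232.33333333, 224.11111111]), 9)
upper band [0.51873349 0.21262182 0.32452787] 0.007632918231472343 rel g [ 0.00108971 -0.00211879  0.03519182]
tip px [357.46763499 150.69664345]
lowband [0.51701095 0.21406105 0.23235255] [-0.00063283 -0.00067956 -0.0569835 ]
tip [0.51812631 0.21525752 0.15781245] [ 0.00048254  0.00051691 -0.13152359]
```

Request:
{"fn": "drive_tool", "kwargs": {"series": [[-0.08,0.18,-0.2,0,0,0,-1],[0,0,-0.4,0,0,0,-1],[0,0,-0.4,0,0,0,-1],[0,0,-0.2,0,0,0,-1],[0,0,-0.08,0,0,0,-1],[0,0,0,0,0,0,-1],[0,0,0,0,0,0,-1],[0,0,0,0,0,0,-1],[0,0,0,0,0,0,-1]]}}

```text
time_s: 15.55
tool_pos: [0.526, 0.2256, 0.2044]
ee_rot: [0.011, 0.942, 0.005, 0.335]
contact_force: [0.6, -0.1, -0.7]
gripper_width: 0.144
finger_force: 58.6
```

```bash
python3 - <<'E'
from h import *
s=cam("scene"); t=cam("top"); o=get_obs(); p=o["tool_pos"]; Rm=R.from_quat(o["ee_rot"]).as_matrix(); g=p-.019*Rm[:,2]
print("g",g,"tip z",g[2]-.132, proj(s,g-[0,0,.132]),o["contact_force"],o["joint_velocities"].round(3))
im=np.zeros((600,790,3),np.uint8)
im[:,:380]=cv2.resize(s["img"][50:240,300:420],(380,600),interpolation=cv2.INTER_CUBIC)
im[:400,385:785]=cv2.resize(t["img"][180:260,200:280],(400,400),interpolation=cv2.INTER_CUBIC)
cv2.imwrite("pics/c6.png",im[...,::-1])
E
```

```text
g [0.51395287 0.22550461 0.21898128] tip z 0.08698128247489795 [357.96517377 169.65865302] [ 0.23227095  0.00052453 -0.38805312] [-0.     0.002  0.003  0.    -0.     0.002]
```

View pics/c6.png

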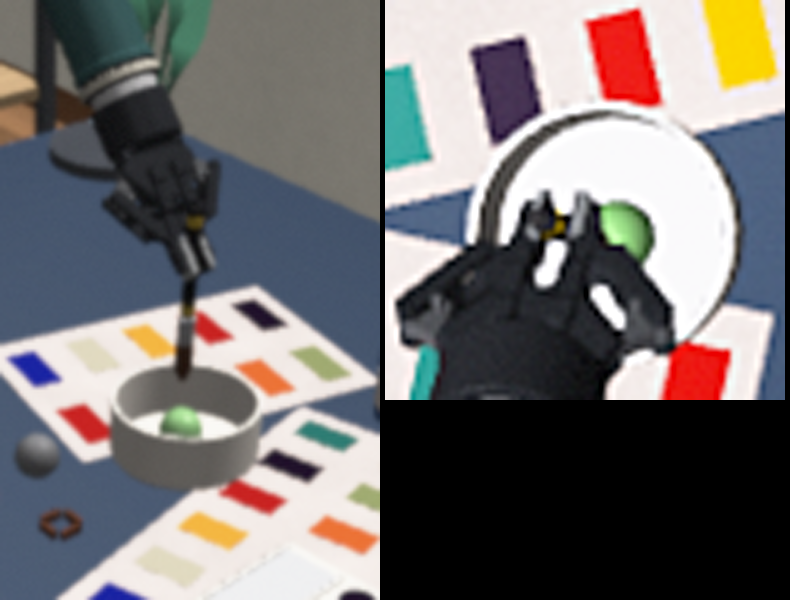

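Request:
{"fn": "drive_tool", "kwargs": {"series": [[0,-0.02,0,0,0,-0.5,-1],[0,-0.02,0,0,0,-0.5,-1],[0,-0.02,0,0,0,-0.5,-1],[0,-0.01,0,0,0,-0.5,-1],[-0.02,0,-0.05,-0.03,-0.08,0,-1],[0,0,-0.08,0,0,0,-1],[0,0,0,0,0,0,-1],[0,0,0,0,0,0,-1]]}}

```text
time_s: 16.65
tool_pos: [0.5256, 0.2219, 0.2023]
ee_rot: [0.174, 0.926, -0.054, 0.332]
contact_force: [0.1, 0.2, -0.2]
gripper_width: 0.144
finger_force: 58.5
```

```bash
python3 - <<'E'
from h import *
s=cam("scene"); t=cam("top"); o=get_obs(); p=o["tool_pos"]; Rm=R.from_quat(o["ee_rot"]).as_matrix(); g=p-.019*Rm[:,2]
b=R.from_euler("y",-40,degrees=True).as_matrix() # brush axis in tool frame at grasp: angle 40 deg from -z
print("g",g,"tip z",g[2]-.132,"tilt deg",np.degrees(np.arccos(-Rm[2,2])),"yz",Rm[2,1],o["qpos"].round(3),o["contact_force"],o["joint_velocities"].round(3))
print(proj(s,g-[0,0,.132]))
im=np.zeros((600,790,3),np.uint8)
im[:,:380]=cv2.resize(s["img"][50:240,300:420],(380,600),interpolation=cv2.INTER_CUBIC)
im[:400,385:785]=cv2.resize(t["img"][180:260,200:280],(400,400),interpolation=cv2.INTER_CUBIC)
cv2.imwrite("pics/c7.png",im[...,::-1])
E
```

```text
g [0.51438195 0.22619516 0.21715661] tip z 0.08515660672102099 tilt deg 39.27498548910999 yz 0.015447539400729307 [ 0.622  0.27   1.998 -0.963  0.689  0.136] [0.00268451 0.38283653 0.57489025] [ 0.001 -0.001 -0.003  0.002  0.001  0.001]
[358.19734124 170.15949165]
```

View pics/c7.png

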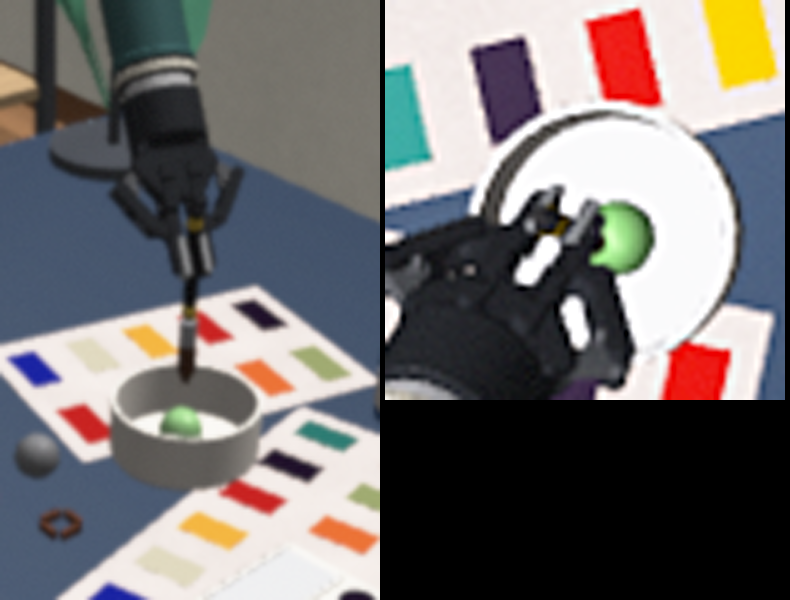

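Lowering is stopped by joint 4 at its range end (-0.96). I'll lift, swing the wrist round the brush to the other side, where that joint has ample room, and come down again.

Request:
{"fn": "drive_tool", "kwargs": {"series": [[0,0,0.5,0,0,0.2,-1],[0,0,0.7,0,0,0.3,-1],[0,0,0.7,0,0,0.3,-1],[0,0,0.1,0,0,0.3,-1],[0,0,0,0,0,0.3,-1],[0,0,0,0,0,0.3,-1],[0,0,0,0,0,0.3,-1]]}}

```text
time_s: 17.62
tool_pos: [0.5254, 0.222, 0.3224]
ee_rot: [0.01, 0.942, 0.004, 0.336]
contact_force: [-0.1, -0.9, 0.0]
gripper_width: 0.144
finger_force: 58.6
```

```bash
cat >> h.py <<'E'
def rep():
    o=get_obs(); Rm=R.from_quat(o["ee_rot"]).as_matrix(); g=o["tool_pos"]-.019*Rm[:,2]
    # tool frame at grasp (vertical tool, x axis ~ -x world); brush axis in it
    R0=R.from_quat([.012,1,0,0]).as_matrix(); d=np.array([np.cos(np.radians(50)),-.013,np.sin(np.radians(50))])
    ax=Rm@(R0.T@d); ax/=np.linalg.norm(ax)
    tip=g-.1335*ax
    print("q",o["qpos"].round(3),"tcp",o["tool_pos"].round(4),"az",np.degrees(np.arctan2(Rm[1,2],Rm[0,2])).round(1),"tilt",np.degrees(np.arccos(-Rm[2,2])).round(2),"axis",ax.round(3),"tip",tip.round(4),"vel",abs(o["joint_velocities"]).max().round(3))
    return o,g,ax,tip
E
python3 -c "
from h import *
rep()"
```

```text
q [ 0.463 -0.003  1.959 -0.508  0.616 -0.754] tcp [0.5254 0.222  0.3224] az 0.1 tilt 39.28 axis [ 0.013 -0.013  1.   ] tip [0.5117 0.2237 0.2037] vel 0.875
```

Request:
{"fn": "drive_tool", "kwargs": {"series": [[-0.012,0.025,0,0,0,0.5,-1],[-0.012,0.025,0,0,0,0.7,-1],[-0.012,0.025,0,0,0,0.7,-1],[-0.012,0.025,0,0,0,0.7,-1],[-0.012,0.025,0,0,0,0.7,-1],[-0.012,0.025,0,0,0,0.7,-1],[-0.012,0.025,0,0,0,0.7,-1],[-0.012,0.025,0,0,0,0.7,-1],[-0.012,0.025,0,0,0,0.7,-1],[-0.012,0.025,0,0,0,0.4,-1]]}}

```text
time_s: 18.88
tool_pos: [0.5166, 0.2343, 0.3183]
ee_rot: [-0.446, 0.833, 0.162, 0.283]
contact_force: [0.3, -0.3, -0.1]
gripper_width: 0.146
finger_force: 58.7
```

Request:
{"fn": "drive_tool", "kwargs": {"series": [[0,0,0,0,0,0,-1],[0,0,0,0,0,0,-1]]}}

```text
time_s: 19.12
tool_pos: [0.5159, 0.2351, 0.3181]
ee_rot: [-0.447, 0.833, 0.161, 0.284]
contact_force: [0.2, -0.7, 0.2]
gripper_width: 0.143
finger_force: 58.7
```

```bash
python3 -c "
from h import *
rep()"
```

```text
q [-0.073  0.047  1.905  0.719  0.974 -2.979] tcp [0.5159 0.2351 0.3181] az 57.8 tilt 38.1 axis [0.029 0.021 0.999] tip [0.5058 0.2223 0.1996] vel 0.008
```

```bash
cat > fk.py <<'E'
from h import *
from scipy.optimize import least_squares
D=[([1.188,.3588,1.5104,0,1.2725,-.1151],[.15873,.57858,.23127],[.133495,.99105,0,0]),
([.622,.27,1.998,-.963,.689,.136],[.5256,.2219,.2023],[.174,.926,-.054,.332]),
([.463,-.003,1.959,-.508,.616,-.754],[.5254,.222,.3224],[.01,.942,.004,.336]),
([-.073,.047,1.905,.719,.974,-2.979],[.5159,.2351,.3181],[-.447,.833,.161,.284])]
def fk(q,p,sg):
    L,d1,a1,a2,a3x,a3=p; e=R.from_euler
    A=e("z",q[0])*e("y",q[1]); B=A*e("y",q[2]); W=B*e("z",sg[0]*q[3])*e("y",q[4]); Q=W*e("z",sg[1]*q[5]+sg[2])
    pos=e("z",q[0]).apply([a1,0,d1])+A.apply([0,0,a2])+B.apply([a3x,0,a3])+Q.apply([0,0,L]); return pos,Q
def solve():
    best=None
    for s1 in(1,-1):
     for s2 in(1,-1):
      for off in(0,np.pi,np.pi/2,-np.pi/2):
        sg=(s1,s2,off); er=sum((fk(q,np.zeros(6),sg)[1].inv()*R.from_quat(o)).magnitude() for q,_,o in D)
        if best is None or er<best[0]: best=(er,sg)
    sg=best[1]; f=lambda p:np.concatenate([fk(q,p,sg)[0]-t for q,t,_ in D])
    r=least_squares(f,[.25,.35,0,.4,0,.4]); print("rot err",best[0],sg,"pos err",abs(r.fun).max(),r.x.round(3)); return r.x,sg
E
python3 - <<'E'
from fk import *
p,sg=solve()
lo=np.array([-2.97,-1.01,.21,-.96,.2,-2.98]);hi=np.array([2.97,2.36,2.38,4.11,2.71,2.98])
R0=R.from_quat([.012,1,0,0]); d=np.array([.6428,-.013,.766]); d/=np.linalg.norm(d); loc=R0.inv().apply(d)
T0=R.align_vectors([[0,0,1]],[d])[0]*R0   # upright tool pose
for z in(.078,.086):
  q0=np.array(D[1][0])
  for az in range(-30,60,5):
    Q=R.from_euler("z",az,degrees=True)*T0; tcp=np.array([.5132,.2258,z+.1335])+.019*Q.as_matrix()[:,2]
    def f(q):
        P,O=fk(q,p,sg); return np.r_[(P-tcp)*5,(O.inv()*Q).as_rotvec()]
    r=least_squares(f,q0); q0=r.x
    print(z,az,r.x.round(2),"err %.4f"%abs(r.fun).max(),"margin",np.minimum(r.x-lo,hi-r.x).min().round(2))
E
```

```text
rot err 0.0026221312727273288 (1, 1, 1.5707963267948966) pos err 0.08227647730731036 [0.348 0.258 0.02  0.584 0.103 0.42 ]
0.078 -30 [ 0.79  0.34  1.92 -0.9   0.92  0.35] err 0.0000 margin 0.06
0.078 -25 [ 0.78  0.31  1.96 -0.94  0.85  0.31] err 0.0000 margin 0.02
0.078 -20 [ 0.76  0.29  2.   -0.97  0.78  0.26] err 0.0000 margin -0.01
0.078 -15 [ 0.74  0.27  2.03 -1.01  0.71  0.21] err 0.0000 margin -0.05
0.078 -10 [ 0.72  0.25  2.06 -1.04  0.63  0.16] err 0.0000 margin -0.08
0.078 -5 [ 0.69  0.24  2.09 -1.07  0.55  0.1 ] err 0.0000 margin -0.11
0.078 0 [ 0.65  0.22  2.12 -1.1   0.47  0.03] err 0.0000 margin -0.14
0.078 5 [ 0.61  0.21  2.14 -1.11  0.38 -0.05] err 0.0000 margin -0.15
0.078 10 [ 0.57  0.19  2.15 -1.09  0.29 -0.17] err 0.0000 margin -0.13
0.078 15 [ 0.52  0.19  2.17 -1.02  0.21 -0.35] err 0.0000 margin -0.06
0.078 20 [ 0.47  0.18  2.17 -0.76  0.13 -0.71] err 0.0000 margin -0.07
0.078 25 [ 0.41  0.18  2.18  0.02  0.09 -1.59] err 0.0000 margin -0.11
0.078 30 [ 0.36  0.18  2.17  0.77  0.13 -2.45] err 0.0000 margin -0.07
0.078 35 [ 0.31  0.19  2.17  1.02  0.21 -2.8 ] err 0.
[... 873 characters left out ...]
10 [ 0.57  0.18  2.14 -1.02  0.31 -0.25] err 0.0000 margin -0.06
0.086 15 [ 0.52  0.17  2.16 -0.92  0.22 -0.45] err 0.0000 margin 0.02
0.086 20 [ 0.47  0.16  2.16 -0.63  0.15 -0.83] err 0.0000 margin -0.05
0.086 25 [ 0.41  0.16  2.17  0.01  0.12 -1.58] err 0.0000 margin -0.08
0.086 30 [ 0.36  0.16  2.16  0.65  0.15 -2.32] err 0.0000 margin -0.05
0.086 35 [ 0.31  0.17  2.16  0.92  0.23 -2.69] err 0.0000 margin 0.03
0.086 40 [ 0.26  0.18  2.14  1.02  0.31 -2.89] err 0.0000 margin 0.09
0.086 45 [ 0.22  0.19  2.13  1.05  0.4  -3.02] err 0.0000 margin -0.04
0.086 50 [ 0.18  0.2   2.11  1.05  0.48 -3.12] err 0.0000 margin -0.14
0.086 55 [ 0.14  0.22  2.08  1.04  0.56 -3.2 ] err 0.0000 margin -0.22
```

```bash
sed -i 's/L,d1,a1,a2,a3x,a3=p/L,d1,a1,a2,a3x,a3,b=p/; s/\[a1,0,d1\]/[a1,b,d1]/; s/np.zeros(6)/np.zeros(7)/; s/\[.25,.35,0,.4,0,.4\]/[.25,.35,0,.4,0,.4,.07]/' fk.py
cat > scan.py <<'E'
from fk import *
p,sg=solve()
lo=np.array([-2.97,-1.01,.21,-.96,.2,-2.98]);hi=np.array([2.97,2.36,2.38,4.11,2.71,2.98])
R0=R.from_quat([.012,1,0,0]); d=np.array([.6428,-.013,.766]); d/=np.linalg.norm(d)
T0=R.align_vectors([[0,0,1]],[d])[0]*R0
for z in(.076,.084):
  q0=np.array(D[1][0])
  for az in range(-60,60,5):
    Q=R.from_euler("z",az,degrees=True)*T0; tcp=np.array([.5132,.2258,z+.1335])+.019*Q.as_matrix()[:,2]
    def f(q):
        P,O=fk(q,p,sg); return np.r_[(P-tcp)*5,(O.inv()*Q).as_rotvec()]
    r=least_squares(f,q0); q0=r.x
    print(z,az,r.x.round(2),"err %.4f"%abs(r.fun).max(),"margin",np.minimum(r.x-lo,hi-r.x).min().round(2))
E
python3 scan.py
```

```text
rot err 0.0026221312727273288 (1, 1, 1.5707963267948966) pos err 0.00028855033915181627 [ 0.373  0.268 -0.002  0.611  0.113  0.436  0.069]
0.076 -60 [ 0.69  0.47  1.67 -0.73  1.25  0.52] err 0.0000 margin 0.23
0.076 -55 [ 0.7   0.45  1.71 -0.76  1.19  0.48] err 0.0000 margin 0.2
0.076 -50 [ 0.7   0.43  1.76 -0.79  1.13  0.44] err 0.0000 margin 0.17
0.076 -45 [ 0.7   0.41  1.8  -0.83  1.06  0.41] err 0.0000 margin 0.13
0.076 -40 [ 0.7   0.38  1.84 -0.86  0.99  0.37] err 0.0000 margin 0.1
0.076 -35 [ 0.69  0.36  1.88 -0.89  0.92  0.32] err 0.0000 margin 0.07
0.076 -30 [ 0.68  0.34  1.93 -0.93  0.85  0.28] err 0.0000 margin 0.03
0.076 -25 [ 0.66  0.31  1.97 -0.97  0.78  0.24] err 0.0000 margin -0.01
0.076 -20 [ 0.64  0.29  2.   -1.    0.7   0.19] err 0.0000 margin -0.04
0.076 -15 [ 0.61  0.27  2.04 -1.04  0.62  0.14] err 0.0000 margin -0.08
0.076 -10 [ 0.58  0.25  2.07 -1.07  0.54  0.08] err 0.0000 margin -0.11
0.076 -5 [ 0.54  0.23  2.1  -1.1   0.45  0.01] err 0.0000 margin -0.14
0.076 0 [ 0.49  0.21  2.13 -1.11  0.36 -0.08] err 0.0000 margin -0.15
0.076 5 [ 0.44  0.2   2.15 -1.09  0.2
[... 1742 characters left out ...]
0 [ 0.38  0.17  2.16 -0.87  0.19 -0.53] err 0.0000 margin -0.01
0.084 15 [ 0.33  0.16  2.18 -0.46  0.12 -1.05] err 0.0000 margin -0.08
0.084 20 [ 0.27  0.15  2.18  0.37  0.11 -1.98] err 0.0000 margin -0.09
0.084 25 [ 0.21  0.15  2.19  0.87  0.18 -2.59] err 0.0000 margin -0.02
0.084 30 [ 0.15  0.15  2.18  1.03  0.26 -2.86] err 0.0000 margin 0.06
0.084 35 [ 0.09  0.16  2.18  1.09  0.36 -3.02] err 0.0000 margin -0.04
0.084 40 [ 0.04  0.17  2.16  1.09  0.44 -3.13] err 0.0000 margin -0.15
0.084 45 [-0.    0.18  2.14  1.08  0.53 -3.21] err 0.0000 margin -0.23
0.084 50 [-0.04  0.2   2.12  1.05  0.62 -3.28] err 0.0000 margin -0.3
0.084 55 [-0.07  0.22  2.09  1.02  0.7  -3.35] err 0.0000 margin -0.37
```

Request:
{"fn": "drive_tool", "kwargs": {"series": [[0,0,0,0,0,-0.5,-1],[0,0,0,0,0,-0.75,-1],[0,0,0,0,0,-0.75,-1],[0,0,0,0,0,-0.75,-1],[0,0,0,0,0,-0.75,-1],[0,0,0,0,0,-0.75,-1],[0,0,0,0,0,-0.75,-1],[0,0,0,0,0,-0.75,-1],[0,0,0,0,0,-0.75,-1],[0,0,0,0,0,-0.75,-1]]}}

```text
time_s: 20.38
tool_pos: [0.5117, 0.2336, 0.3132]
ee_rot: [0.057, 0.947, -0.011, 0.316]
contact_force: [-0.4, -0.3, -1.4]
gripper_width: 0.145
finger_force: 58.4
```

Request:
{"fn": "drive_tool", "kwargs": {"series": [[0,0,0,0,0,-0.75,-1],[0,0,0,0,0,-0.75,-1],[0,0,0,0,0,-0.75,-1],[0,0,0,0,0,-0.75,-1],[0,0,0,0,0,-0.5,-1],[0,0,0,0,0,0,-1],[0,0,0,0,0,0,-1]]}}

```text
time_s: 21.25
tool_pos: [0.5121, 0.2335, 0.3128]
ee_rot: [0.337, 0.887, -0.105, 0.297]
contact_force: [0.6, -0.8, -0.7]
gripper_width: 0.146
finger_force: 58.5
```

```bash
cat > to.py <<'E'
import sys
from h import *
o,g,ax,tip=rep(); z=float(sys.argv[1])
rv=R.align_vectors([[0,0,1]],[ax])[0]; rvv=rv.as_rotvec()
tool=o["tool_pos"]; want=np.array([.5132,.2258,z]); rel=rv.apply(tool-tip)
print("turn units",(np.degrees(rvv)/10).round(3),"shift units",((want+rel-tool)/.06).round(3))
E
python3 to.py .076
```

```text
q [ 0.699  0.221  1.692 -0.685  1.199  0.103] tcp [0.5121 0.2335 0.3128] az -40.3 tilt 36.73 axis [ 0.035 -0.047  0.998] tip [0.4988 0.247  0.1948] vel 0.007
turn units [-0.267 -0.202  0.   ] shift units [ 0.171 -0.262 -1.964]
```

Request:
{"fn": "drive_tool", "kwargs": {"series": [[0.09,-0.13,0,-0.27,-0.2,0,-1],[0.08,-0.13,-0.3,0,0,-0.4,-1],[0,0,-0.5,0,0,-0.4,-1],[0,0,-0.5,0,0,0,-1],[0,0,-0.3,0,0,0,-1],[0,0,0,0,0,0,-1],[0,0,0,0,0,0,-1]]}}

```text
time_s: 22.12
tool_pos: [0.5233, 0.2181, 0.2181]
ee_rot: [0.393, 0.853, -0.142, 0.312]
contact_force: [-0.3, 0.2, 0.1]
gripper_width: 0.146
finger_force: 58.4
```

```bash
python3 to.py .076
```

```text
q [ 0.701  0.391  1.748 -0.787  1.139  0.388] tcp [0.5233 0.2181 0.2181] az -49.2 tilt 40.05 axis [-0.001 -0.     1.   ] tip [0.5155 0.2274 0.0991] vel 0.009
turn units [-0.001  0.008  0.   ] shift units [-0.036 -0.026 -0.385]
```

Request:
{"fn": "drive_tool", "kwargs": {"series": [[-0.03,-0.02,-0.15,0,0,0,-1],[0,0,-0.15,0,0,0,-1],[0,0,-0.07,0,0,0,-1],[0,0,0,0,0,0,-1],[0,0,0,0,0,0,-1],[0,0,0,0,0,0,-1],[0,0,0,0,0,0,-1]]}}

```text
time_s: 23.0
tool_pos: [0.5212, 0.2168, 0.1949]
ee_rot: [0.393, 0.853, -0.142, 0.311]
contact_force: [1.1, -0.7, -0.7]
gripper_width: 0.142
finger_force: 58.4
```

```bash
python3 to.py .076; python3 - <<'E'
from h import *
o,g,ax,tip=rep(); s=cam("scene"); t=cam("top"); print(proj(s,tip),proj(s,g),proj(s,tip+.185*ax),proj(t,tip+.19*ax),o["contact_force"])
im=np.zeros((600,790,3),np.uint8)
im[:,:380]=cv2.resize(s["img"][50:240,300:420],(380,600),interpolation=cv2.INTER_CUBIC)
im[:400,385:785]=cv2.resize(t["img"][180:260,200:280],(400,400),interpolation=cv2.INTER_CUBIC)
cv2.imwrite("pics/c8.png",im[...,::-1])
E
```

```text
q [ 0.702  0.42   1.774 -0.805  1.102  0.431] tcp [0.5212 0.2168 0.1949] az -49.3 tilt 40.03 axis [-0.  0.  1.] tip [0.5133 0.226  0.076 ] vel 0.001
turn units [0.002 0.002 0.   ] shift units [-0.    -0.004  0.001]
q [ 0.702  0.42   1.774 -0.805  1.102  0.431] tcp [0.5212 0.2168 0.1949] az -49.3 tilt 40.03 axis [-0.  0.  1.] tip [0.5133 0.226  0.076 ] vel 0.001
[357.76306914 172.61125997] [359.9352964  133.45030597] [360.83050416 117.28591407] [229.83601649 225.8059788 ] [ 1.10478416 -0.66434461 -0.66975359]
```

View pics/c8.png

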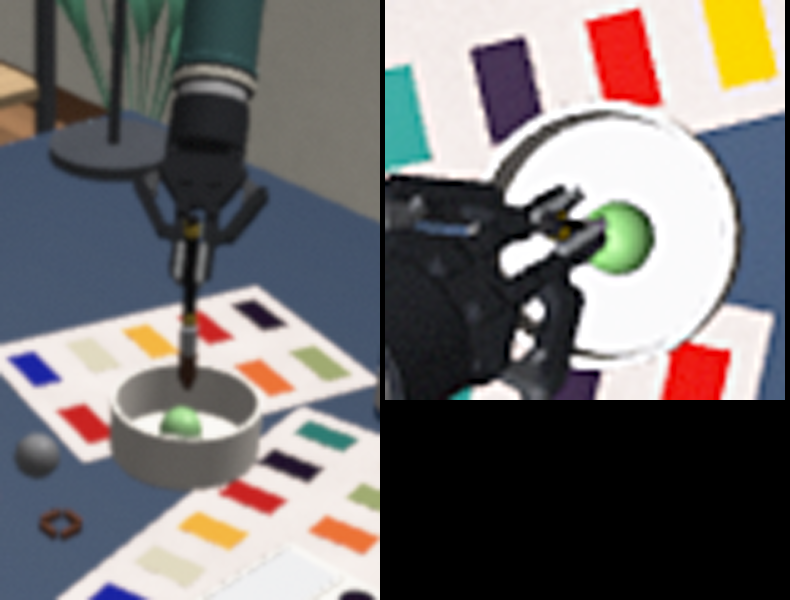

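The brush hangs upright with its tip at crop (187,386), about 14 mm above the rim over mid-pot. The soap is at top crop (618,237) on the pot floor, and the pot hasn't moved. Handing in.

```bash
python3 -c "
from bench import *
print(close_job())"
```

```text
the job is handed in; nothing more can be done
None
```

I handed the job in with the soap set down on the pot floor and the black brush held upright, bristles about 14 mm above the pot's rim over its middle; on the way, joint 4 read -0.963 at its -0.96 limit, so I can't rule out a range fault.

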